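# Uncap the probe-change station and hold its keyed collar home

### The arm

A 6-joint arm with a two-finger parallel gripper is mounted at the origin on the work surface. World frame = base frame: x ahead of the robot, y to its left, z up, the work surface at z = 0. Lengths are in m, angles in rad, forces in N, time in s.
With the tool pointing down it reaches from about 0.25 to 0.775 m from the base axis. Payload 4 kg.
Tool frame: the origin (TCP) lies at the very end of the fingers, on their centre line; the grasp point (between the pads) lies 19 mm behind it (tcp_to_grasp is the distance from the TCP to the grasp point, in m); z points along the fingers, y is the line along which they close (so a half turn about z gives the same grasp; the last joint's range is limited). The gripper opens to 94 mm and grips with 3 to 60 N. Pads are 16 mm wide; open, the fingers measure 119 mm over their backs; the gripper's body (75 mm by 177 mm) begins 78 mm behind the grasp point.
Start: joints at [-1.437, 0.087, 1.371, -0, 1.684, -0.103], TCP at [0.129, -0.535, 0.178] pointing down, gripper open.
Joint ranges: [-3.1, 3.1], [-0.76, 2.03], [0.27, 2.55], [-1.08, 4.22], [0.17, 2.65], [-2.57, 2.57]. Speed limits (rad/s): [2.79, 2.79, 3.14, 3.14, 3.14, 3.14].

### API

Orientations are given as [roll, pitch, yaw] about the fixed x, y, z axes, in that order (R = Rz(yaw) Ry(pitch) Rx(roll)).
In Python, from bench import * gives the robot as it stands.
- The arm moves only by the tool creep_tool, called after "Emit:" as name(argument=value, ...), one argument or row to a line, values as JSON. Schema: {"type":"object","properties":{"segments":{"type":"string"},"only":{"type":"string"},"quiet":{"type":"boolean"},"lines":{"type":"string"}},"required":["segments"],"additionalProperties":false}. segments is a string of 1 to 20 rows, one to a line, with the numbers parted by spaces; each row has 5 numbers: the finger opening in m, then dx, dy, dz in normalised numbers (1 is 0.75 m), then a turn about the tool's z in shares of pi rad (1.0 is pi rad); each row shifts and turns the commanded pose from where the row before left it, along the tool's axes as they then stand; what a row does not reach is not made up. A row lasts 1/12 s, in which the tool goes at most 0.0417 m and 0.125 rad, less where a joint would pass 70% of its speed; a pose out of reach is approached as far as the arm can. The fingers move at their own pace and stop on an object; the grip force is fixed at half the most. Time passes only in rows, so rows that do not move let the fingers close. The tool returns the time, the measured TCP pose, the force, the opening and the grip force at its end. only (a regular expression) keeps the lines of the reply that match it, lines (a string "A,B") keeps lines A to B, and quiet returns only ok. Shift and turn numbers lie between -1 and 1, and a call with a number outside is refused. Input that does not fit is refused with a message, and nothing moves.
- get_obs(): the state, without advancing time (a new reading comes with each control period).
- snapshot(name): name is "side" or "top"; returns a dict with "color" (420x560x3 uint8, blue, green, red), "fx", "fy", "cx", "cy" (pixels), "extrinsics" (4x4, takes a point from world to camera coordinates). Camera axes: x right, y down, z forward; pixel columns grow to the right and rows downward; lengths in m; the calibration is good to about 2 mm. A picture is of the moment at which its call begins. There is no depth.
- close_job(): hands the job in; it is judged then, once.
The state is a dict: "time": time; "joint_positions": joint angles; "qvel": joint speeds; "joint_torque": joint torques, N m; "tool_pos": TCP position; "ee_rot": TCP orientation; "wrist_force": force on the tool from outside, world axes, zero at the start; "wrist_torque": the same for the moment, N m; "width": finger opening in m; "finger_force": force on a finger pad.
Only numpy, scipy, OpenCV 4.12 (cv2) and the standard library are available. Lean on these libraries where they do the work, as an engineer would, in place of code of your own. Each camera call takes 0.05 s, during which the arm holds its last target. There are 200 camera calls.

### The job

Take the orange dust cap off the station and stand it upright, knob up, fully on the blue mat. Then turn the black knurled collar on the station's post until its hidden keyways drop over the pins, push it down against the spring until it is fully home on the shoulder, and finish while still holding it pushed home. Leave the other things on the bench where they are.

Things in the scene. Friction and masses are not known exactly. Their poses are not given: they have to be found in the camera images.
- station: Fixed station: grey foot 130 x 130 x 14 mm, on it a round aluminium pillar 68 mm in diameter whose flat top (the shoulder) is 50 mm above the bench, on it a steel post 28 mm in diameter with its top 98 mm above the bench. Origin: centre of the foot's underside, on the common axis of pillar, post and collar; z up.
- shoulder (a point): Centre of the shoulder, 50 mm above the station's origin. Three radial pins 120 degrees apart, 6 mm thick, stick out of the post to 20.5 mm from the axis, top edge 14 mm above the shoulder. The collar hides them; the way they point differs each time and is not given by the foot.
- collar: Loose black knurled ring on the post, under the cap: 51 mm outer diameter, 30 mm bore (1 mm play round the post), 40 mm tall, about 0.15 kg. Origin: centre of its underside; z up. It starts resting on the pins, underside 64 mm above the bench. Three blind keyways in its underside, 120 degrees apart, one along its +x. Grip it across its sides from above, at any yaw.
- collar_top (a point): Centre of the collar's top face, 40 mm above its origin; white dots on it mark the keyways. Turning the collar clockwise (seen from above) 20 to 85 degrees from its start brings them over the pins, with about 5 degrees free either way. It then drops 7 mm on to the spring plate (underside 57 mm above the bench); 7 mm more against the spring is home (50 mm, post top 8 mm proud).
- spring_plate (a joint): Sprung brass ring around the foot of the post, under the collar: 0 = up (top 57 mm above the bench), 0.007 m = pressed level with the shoulder, the collar home. It pushes up with 4 N at 0 and 11 N at 0.007, so the collar rises again if let go.
- cap: Loose orange dust cap, an upside-down cup 64 mm in diameter, inside diameter 58 mm, 60 mm tall, 56 mm deep inside, about 70 g, with a black round knob 22 mm in diameter and 26 mm tall on top. Origin: centre of its open rim; z up. It starts standing over the collar with its rim on the station's shoulder, 50 mm above the bench; lift it straight up by at least 60 mm to clear the collar.
- cap_knob (a point): Middle of the dust cap's black knob, 74 mm above the cap's rim: the point to grip from above.
- mat: Fixed flat blue mat, 140 x 140 x 4 mm, on the bench; origin: centre of its underside (the top is 4 mm above it).
- test_block: Bystander: steel block 100 x 44 x 45 mm with two round bores in its top; origin: centre of its underside.
- gauge_blocks: Bystander: small stack of two upright steel gauge blocks, 35 x 29 mm and 60 mm tall; origin: on the underside, under the taller block.
- controller: Bystander: grey hand controller 130 x 55 x 26 mm with a black joystick to 42 mm; origin: centre of its underside.
Mind the look-alikes: they are no part of the job. Of the things that look like the cap, the largest one is meant.

How it is judged:
On the way, in this order (a step that is already met when the one before it is completed fails the run):
1. the dust cap stands upright on the mat, let go (x of cap in the frame of mat between -0.045 and 0.045 m and y of cap in the frame of mat between -0.045 and 0.045 m and z of cap in the frame of mat below 0.008 m and angle between cap's own z axis and vertical below 0.1 rad and contact force between cap and the fingers below 0.1 N), for 0.2 s.
2. the collar's keyways have dropped over the pins (z of collar in the frame of station below 0.0595 m and horizontal distance between collar and station below 0.004 m and angle between collar's own z axis and vertical below 0.08 rad), for 0.1 s.
At the end, for the whole second after the job is handed in: The cap stands upright on the mat (centre within 45 mm of the mat's along each side, tilt under 0.1 rad, untouched); the collar is over the pins, its underside under 1.8 mm above the shoulder, the spring plate pressed down, and the robot pushes or grips the collar with over 2 N (all of step 1 and z of collar in the frame of station below 0.0518 m and horizontal distance between collar and station below 0.004 m and angle between collar's own z axis and vertical below 0.08 rad and value of joint spring_plate above 0.0052 m and (contact force between collar and the fingers above 2 N or contact force between collar and the arm above 2 N)); the arm keeps its last pose, push and grip.
It fails at once if test block moved more than 20 mm (distance of test_block from where it was at the start of the episode above 0.02 m).
It fails at once if gauge blocks moved more than 20 mm (distance of gauge_blocks from where it was at the start of the episode above 0.02 m).
It fails at once if controller moved more than 20 mm (distance of controller from where it was at the start of the episode above 0.02 m).
It also fails if it takes over 61 s, if anything falls off the work surface, if the arm or the gripper's body presses on something with over 40 N, if the wrist force passes 120 N, or if a joint passes its speed limit or range.

## Working session

There is one attempt and no reset: what is moved stays moved. The work goes in short steps, Python scripts to look and compute and a tool call to move; the robot and the scene stay as the last step left them, time stands still between calls to the robot, and variables do not carry over. Pictures are saved under pics/ and viewed, at most 10 in all, crops included, and the job is handed in when it is done.

```bash
mkdir -p pics; cat > h.py <<'E'
from bench import *
import numpy as np, cv2
def ray(s,u,v):
    E=np.array(s["extrinsics"]);R,t=E[:3,:3],E[:3,3]
    d=R.T@np.array([(u-s["cx"])/s["fx"],(v-s["cy"])/s["fy"],1.]);return -R.T@t,d
def onz(s,u,v,z):
    o,d=ray(s,u,v);return o+d*(z-o[2])/d[2]
def proj(s,p):
    E=np.array(s["extrinsics"]);c=E[:3,:3]@np.array(p)+E[:3,3]
    return s["fx"]*c[0]/c[2]+s["cx"],s["fy"]*c[1]/c[2]+s["cy"]
E
python3 - <<'E'
from h import *
for n in("top","side"):
    s=snapshot(n);cv2.imwrite(f"pics/{n}0.png",s["color"]);print(n,s["fx"],s["cx"],s["cy"],np.round(ray(s,280,210),3))
o=get_obs();print(o["tool_pos"],o["ee_rot"],o["width"],o["time"])
E
```

```text
top 519.1354081843972 268.39598590611695 204.80196961426157 [[ 0.522  0.021  1.066]
 [ 0.088 -0.048 -0.995]]
side 417.16829460639144 276.0723033177899 206.32594481002644 [[ 0.207 -0.519  0.725]
 [ 0.455  0.56  -0.693]]
[ 0.12895552 -0.53409793  0.17672258] [-3.13958956e+00 -2.10779325e-04  2.36805819e-01] 0.09403550966907955 0.1
```

View pics/top0.png

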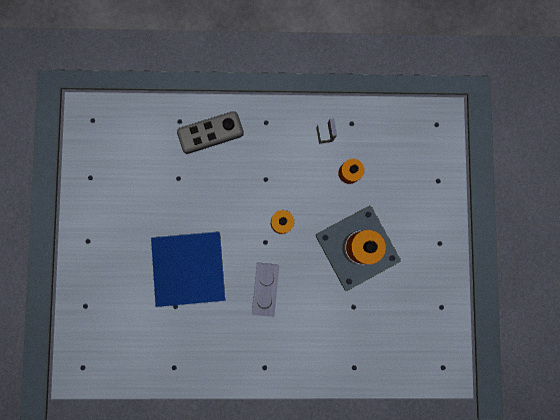

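View pics/side0.png

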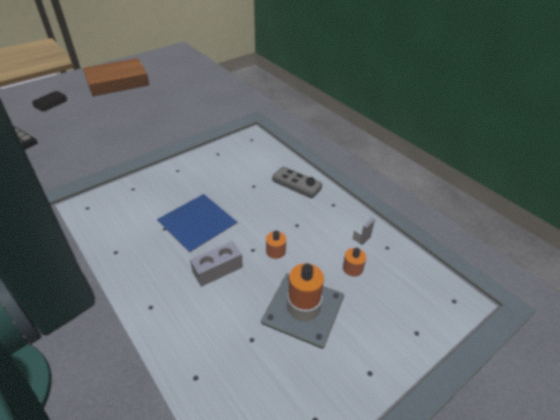

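The top view shows three orange caps: (351,171), (282,222), and (366,247) on the grey station foot. The last one is the largest and stands on the station's pillar, so it is the one meant (side view: 306,285). The blue mat is at about (188,269) in the top view. Next I'll confirm it in a crop and measure.

```bash
cat > m.py <<'E'
from h import *
def orange(img):
    hsv=cv2.cvtColor(img,cv2.COLOR_BGR2HSV);return cv2.inRange(hsv,(5,150,90),(25,255,255))
def blobs(m,a=60):
    cs,_=cv2.findContours(m,cv2.RETR_EXTERNAL,cv2.CHAIN_APPROX_NONE);return [c for c in cs if cv2.contourArea(c)>a]
E
python3 - <<'E'
from m import *
t=snapshot("top");s=snapshot("side")
it=t["color"];hs=cv2.cvtColor(it,cv2.COLOR_BGR2HSV)
for c in blobs(orange(it)):
    (u,v),r=cv2.minEnclosingCircle(c);print("orange top",u,v,r,cv2.contourArea(c))
for c in blobs(cv2.inRange(hs,(100,150,40),(125,255,255)),500):
    r=cv2.minAreaRect(c);p=onz(t,*r[0],.004);print("mat",r,p)
    b=cv2.boxPoints(r);w=[onz(t,*q,.004) for q in b];print(np.round(w,4).tolist(),[np.linalg.norm(w[i]-w[i-1]) for i in range(4)])
# foot
foot=cv2.inRange(it,(80,80,70),(135,135,125));roi=np.zeros_like(foot);roi[200:298,308:408]=1
foot=foot*roi; print("footpx",it[270,335],it[150,300])
# knob
def knob(im,x0,x1,y0,y1):
    m=np.zeros(im.shape[:2],np.uint8);m[y0:y1,x0:x1]=(im[y0:y1,x0:x1].max(2)<60)*255
    return [(cv2.boundingRect(c),cv2.minEnclosingCircle(c)) for c in blobs(m,20)]
print(knob(it,350,386,228,266));si=s["color"];print(knob(si,290,325,255,290))
cv2.imwrite("pics/crop1.png",np.hstack([cv2.resize(it[195:300,305:410],(400,400),interpolation=cv2.INTER_CUBIC),cv2.resize(si[245:350,255:360],(400,400),interpolation=cv2.INTER_CUBIC)]))
E
```

```text
orange top 367.9634094238281 246.59756469726562 17.373123168945312 877.5
orange top 282.24468994140625 221.41488647460938 11.58777904510498 379.5
orange top 352.4705810546875 169.8235321044922 11.272911071777344 363.5
mat ((187.25518798828125, 269.06207275390625), (69.426025390625, 69.59210968017578), 85.2363510131836) [0.49355125 0.15661487 0.004     ]
[[0.557, 0.234, 0.004], [0.5699, 0.0937, 0.004], [0.4306, 0.0798, 0.004], [0.4185, 0.2185, 0.004]] [np.float64(0.13937117068073449), np.float64(0.14097780845924235), np.float64(0.13998763066706768), np.float64(0.13923560305823734)]
footpx [64 64 57] [150 138 127]
[((363, 241, 14, 12), ((369.6538391113281, 246.5), 6.820932865142822)), ((350, 232, 10, 31), ((358.0, 247.0), 15.03339672088623))]
[((303, 266, 8, 13), ((306.631591796875, 272.1052551269531), 6.116455554962158))]
```

View pics/crop1.png

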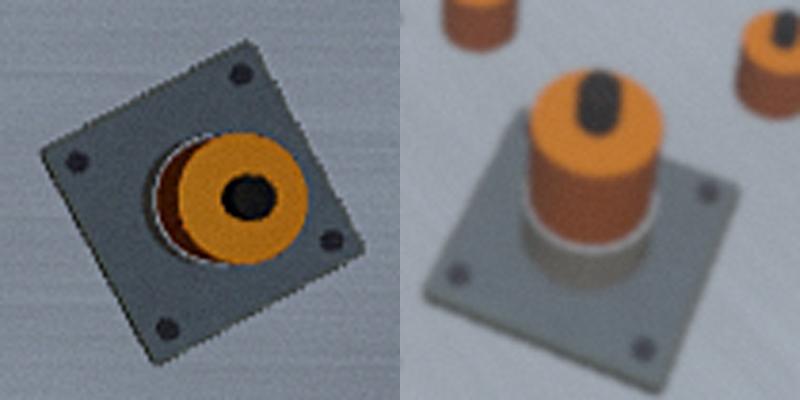

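The crop confirms it. The large cap with its black knob sits on the pillar of the grey foot, while its look-alikes stand on the bare bench. In the top view the cap's top disc is centred near crop (243,198) and the knob near (249,197).

```bash
python3 - <<'E'
from m import *
t=snapshot("top");s=snapshot("side");it=t["color"]
# bright top disc
hs=cv2.cvtColor(it,cv2.COLOR_BGR2HSV)
m=cv2.inRange(hs,(5,150,150),(25,255,255));m[:200]=0;m[:,:320]=0
c=max(blobs(m),key=cv2.contourArea);h=cv2.convexHull(c);e=cv2.fitEllipse(h);print("disc",e);print("cap at .110",onz(t,*e[0],.110), "diam", e[1][0]/t["fx"]*.956)
# knob: dark top
k=((it.max(2)<60)*255).astype(np.uint8);mm=np.zeros_like(k);cv2.fillPoly(mm,[h],255);k&=mm
c=max(blobs(k,20),key=cv2.contourArea);print(cv2.boundingRect(c),"knob",onz(t,*cv2.fitEllipse(c)[0],.126))
# foot
g=((it.max(2)<115)*255).astype(np.uint8);r=np.zeros_like(g);r[200:298,308:408]=255;g|=m;g&=r
c=max(blobs(g),key=cv2.contourArea);h=cv2.convexHull(c);R=cv2.minAreaRect(h);b=cv2.boxPoints(R);w=np.array([onz(t,*q,.012) for q in b]);print("foot",R,w.mean(0),[np.linalg.norm(w[i]-w[i-1]) for i in range(4)])
# two-view knob
o1,d1=ray(t,*cv2.fitEllipse(max(blobs(k,20),key=cv2.contourArea))[0]);o2,d2=ray(s,306.6,272.1)
A=np.stack([d1,-d2],1);x=np.linalg.lstsq(A,o2-o1,rcond=None)[0];p,q=o1+d1*x[0],o2+d2*x[1];print("2view",p,q,np.linalg.norm(p-q))
E
```

```text
disc ((368.11932373046875, 246.5254364013672), (33.19783020019531, 33.815181732177734), 140.1018829345703)
cap at .110 [ 0.53978184 -0.18866178  0.11      ] diam 0.06113458101881902
(363, 241, 14, 12) knob [ 0.539495   -0.18830635  0.126     ]
foot ((357.6210021972656, 247.38851928710938), (65.12388610839844, 64.2459945678711), 61.38954162597656) [ 0.54011019 -0.18877489  0.012     ] [np.float64(0.1307794013606666), np.float64(0.13264542662568318), np.float64(0.13192368790932674), np.float64(0.1314406604708722)]
2view [ 0.53954079 -0.18884933  0.12356196] [ 0.54010403 -0.18924053  0.12365966] 0.000692693929487158
```

Cap, knob and foot agree on the station axis at (0.5398, -0.1887). The two-view knob height is 0.124 as expected, and the mat is at (0.4936, 0.1566) with 140 mm sides. I'll move above the knob now. In tool axes that is dx ≈ 0.480 and dy ≈ -0.239.

The rows are not in the units I measure in: shifts go in shares of 0.75 m and turns go in shares of pi rad. I convert before sending: 0.034 m / 0.75 = 0.0453, -0.017 m / 0.75 = -0.0227.

```bash
cat > go.py <<'E'
from h import *; import sys
from scipy.spatial.transform import Rotation as R
o=get_obs();g=np.array(list(map(float,sys.argv[1:4])))
print("tool delta",np.round(R.from_euler("xyz",o["ee_rot"]).as_matrix().T@(g-o["tool_pos"]),4),"pos",np.round(o["tool_pos"],4),"rpy",np.round(o["ee_rot"],4),"j6",o["joint_positions"][5].round(3),"t",o["time"],"F",np.round(o["wrist_force"],1))
E
```

Emit:
creep_tool(
  segments="0.094 0.0453 -0.0227 0 0\n0.094 0.0453 -0.0227 0 0\n0.094 0.0453 -0.0227 0 0\n0.094 0.0453 -0.0227 0 0\n0.094 0.0453 -0.0227 0 0\n0.094 0.0453 -0.0227 0 0\n0.094 0.0453 -0.0227 0 0\n0.094 0.0453 -0.0227 0 0\n0.094 0.0453 -0.0227 0 0\n0.094 0.0453 -0.0227 0 0\n0.094 0.0453 -0.0227 0 0\n0.094 0.0453 -0.0227 0 0\n0.094 0.0453 -0.0227 0 0\n0.094 0.0453 -0.0227 0 0\n0.094 0 0 0 0\n0.094 0 0 0 0\n0.094 0 0 0 0",
)

```text
time: 1.72
tool_pos: [0.5355, -0.1919, 0.1775]
ee_rot: [3.141, 0.001, 0.237]
wrist_force: [0.2, -0.2, -0.2]
width: 0.0939
finger_force: 0.0
```

```bash
python3 go.py 0.5398 -0.1887 0.114
```

```text
tool delta [ 0.005  -0.0021  0.0635] pos [ 0.5355 -0.1919  0.1775] rpy [3.1414e+00 1.1000e-03 2.3710e-01] j6 0.89 t 1.7167 F [ 0.2 -0.2 -0.2]
```

Converted, 0.02 m / 0.75 = 0.0267, 0.015 m / 0.75 = 0.02.

Emit:
creep_tool(
  segments="0.094 0.0067 -0.0027 0.0267 0\n0.094 0 0 0.0267 0\n0.094 0 0 0.02 0\n0.094 0 0 0.0113 0\n0.05 0 0 0 0\n0.03 0 0 0 0\n0.015 0 0 0 0\n0.01 0 0 0 0\n0.01 0 0 0 0\n0.01 0 0 0 0\n0.01 0 0 0 0\n0.01 0 0 0 0\n0.01 0 0 0 0\n0.01 0 0 0 0",
)

```text
time: 2.88
tool_pos: [0.5403, -0.1885, 0.1143]
ee_rot: [3.142, 0.0, 0.237]
wrist_force: [0.1, 0.4, -0.5]
width: 0.0305
finger_force: 0.0
```

```bash
python3 go.py 0.5398 -0.1887 0.19
```

```text
tool delta [-0.0006  0.0001 -0.0757] pos [ 0.5403 -0.1885  0.1143] rpy [3.1415e+00 1.0000e-04 2.3690e-01] j6 0.899 t 2.8833 F [ 0.1  0.4 -0.5]
```

Still closing. I'll finish the grip and start the lift slowly.

Converted, -0.01 m / 0.75 = -0.0133.

Emit:
creep_tool(
  segments="0.005 0 0 0 0\n0.005 0 0 0 0\n0.005 0 0 0 0\n0.005 0 0 0 0\n0.005 0 0 0 0\n0.005 0 0 0 0\n0.005 0 0 -0.0133 0\n0.005 0 0 -0.0133 0\n0.005 0 0 -0.0133 0\n0.005 0 0 -0.0133 0\n0.005 0 0 -0.0133 0\n0.005 0 0 -0.0133 0\n0.005 0 0 -0.0133 0\n0.005 0 0 -0.0133 0\n0.005 0 0 0 0",
)

```text
time: 4.13
tool_pos: [0.5415, -0.1891, 0.1975]
ee_rot: [3.139, -0.004, 0.237]
wrist_force: [0.1, -0.3, -0.0]
width: 0.0047
finger_force: 0.0
```

```bash
python3 go.py 0.4936 0.1566 0.20; python3 - <<'E'
from h import *
t=snapshot("top");s=snapshot("side")
cv2.imwrite("pics/lift.png",np.hstack([cv2.resize(t["color"][170:310,290:430],(400,400)),cv2.resize(s["color"][200:360,230:390],(400,400))]))
E
```

```text
tool delta [ 0.0346 -0.3472 -0.0035] pos [ 0.5415 -0.1891  0.1975] rpy [ 3.1385 -0.0038  0.2368] j6 0.899 t 4.1333 F [ 0.1 -0.3 -0. ]
```

View pics/lift.png

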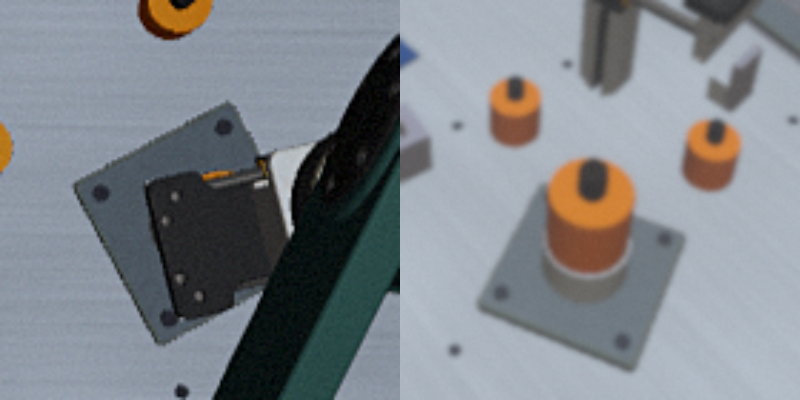

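The grip was lost: the fingers closed empty at 5 mm. The cap still stands on the station, with its knob at side (307,270), unmoved. I'll open, descend deeper (fingertips just above the cap's top at 0.110), close, and check before lifting.

Converted, -0.001 m / 0.75 = -0.0013.

Emit:
creep_tool(
  segments="0.06 0 0 0 0\n0.06 0 0 0 0\n0.06 0 0 0 0\n0.06 0 0 0 0\n0.06 0 0 0 0\n0.06 0 0 0 0\n0.06 0 0 0 0\n0.06 0 0 0 0\n0.06 -0.0013 0 0 0\n0.06 0 0 0 0",
)

```text
time: 5.07
tool_pos: [0.5392, -0.1888, 0.1943]
ee_rot: [3.141, 0.0, 0.237]
wrist_force: [0.1, -0.0, 0.3]
width: 0.0595
finger_force: 0.0
```

```bash
python3 go.py 0.5398 -0.1887 0.1115;  python3 - <<'E'
from h import *
s=snapshot("side");o=get_obs();print(proj(s,o["tool_pos"]),proj(s,[.5398,-.1887,.136]))
E
```

```text
tool delta [0.0006 0.     0.0828] pos [ 0.5392 -0.1888  0.1943] rpy [3.1415 0.     0.2368] j6 0.898 t 5.0667 F [ 0.1 -0.   0.3]
(np.float64(308.64773829269353), np.float64(246.20247760524515)) (np.float64(306.7016801186155), np.float64(267.7008826106151))
```

The projected TCP lies about 8 px below where the fingertips appeared in the picture. I'll descend and check this in the image.

Converted, 0.02 m / 0.75 = 0.0267, 0.015 m / 0.75 = 0.02.

Emit:
creep_tool(
  segments="0.06 0 0 0.0267 0\n0.06 0 0 0.0267 0\n0.06 0 0 0.0267 0\n0.06 0.0008 0 0.02 0\n0.06 0 0 0.0087 0\n0.06 0 0 0 0\n0.06 0 0 0 0",
)

```text
time: 5.7
tool_pos: [0.5401, -0.1887, 0.1132]
ee_rot: [3.141, -0.0, 0.237]
wrist_force: [0.6, -0.1, 0.8]
width: 0.0599
finger_force: 0.0
```

```bash
python3 - <<'E'
from h import *
s=snapshot("side");o=get_obs();print(o["tool_pos"]);im=cv2.resize(s["color"][180:330,230:380],(600,600),interpolation=cv2.INTER_CUBIC)
for z,c in((0,(0,0,255)),(.019,(0,255,0))):
  u,v=proj(s,o["tool_pos"]+[0,0,z]);cv2.circle(im,(int((u-230)*4),int((v-180)*4)),3,c,-1)
cv2.imwrite("pics/low.png",im)
E
```

```text
[ 0.54055627 -0.188941    0.11399922]
```

View pics/low.png

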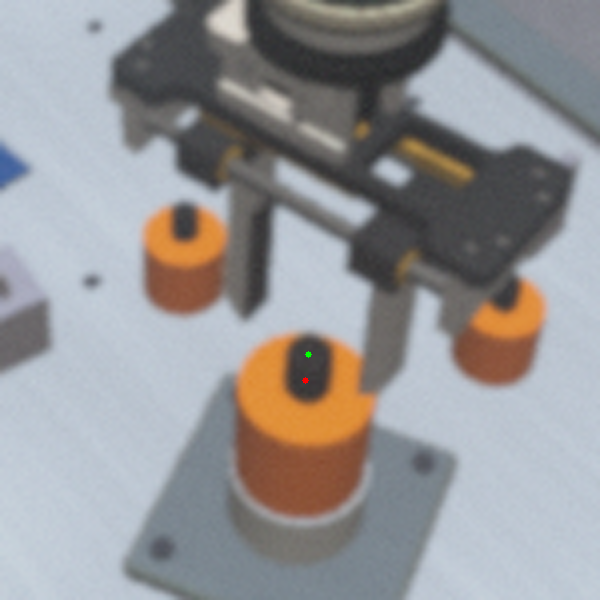

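The two fingertips are at crop (245,312) and (375,390). Their midpoint is (310,351), on the green mark (grasp height) and not on the red TCP mark. So the real tips sit about 19 mm above the reported TCP, or are offset sideways. A gentle touch test on the cap's top, with the gap at 40 mm, will tell which: contact at a reported z of about 0.110 means offset, and about 0.091 means higher.

Emit:
creep_tool(
  segments="0.04 0 0 0 0\n0.04 0 0 0 0\n0.04 0 0 0 0\n0.04 0 0 0 0",
)

```text
time: 6.08
tool_pos: [0.5402, -0.1888, 0.1135]
ee_rot: [3.141, -0.001, 0.237]
wrist_force: [0.3, 0.4, 0.1]
width: 0.0408
finger_force: 0.0
```

Emit:
creep_tool(
  segments="0.04 0 0 0.0013 0\n0.04 0 0 0.0013 0\n0.04 0 0 0.0013 0\n0.04 0 0 0.0013 0",
)

```text
time: 6.42
tool_pos: [0.5398, -0.1886, 0.1085]
ee_rot: [-3.142, 0.0, 0.237]
wrist_force: [-0.2, -0.1, 0.2]
width: 0.0396
finger_force: 0.0
```

Emit:
creep_tool(
  segments="0.04 0 0 0.0013 0\n0.04 0 0 0.0013 0\n0.04 0 0 0 0",
)

```text
time: 6.67
tool_pos: [0.5397, -0.1886, 0.1064]
ee_rot: [-3.141, 0.0, 0.237]
wrist_force: [-0.6, 0.2, -0.0]
width: 0.0398
finger_force: 0.0
```

There is no contact at 0.1064, so the tips really are higher than reported. I'll keep going down gently.

Converted, 0.002 m / 0.75 = 0.0027.

Emit:
creep_tool(
  segments="0.04 0 0 0.0027 0\n0.04 0 0 0.0027 0\n0.04 0 0 0.0027 0\n0.04 0 0 0 0",
)

```text
time: 7.0
tool_pos: [0.5396, -0.1885, 0.1001]
ee_rot: [-3.141, 0.001, 0.237]
wrist_force: [0.3, -0.3, 0.1]
width: 0.04
finger_force: 0.0
```

Emit:
creep_tool(
  segments="0.04 0 0 0.0013 0\n0.04 0 0 0.0013 0\n0.04 0 0 0.0013 0\n0.04 0 0 0.0013 0\n0.04 0 0 0 0",
)

```text
time: 7.42
tool_pos: [0.5398, -0.1886, 0.0965]
ee_rot: [-3.141, 0.0, 0.237]
wrist_force: [0.1, -1.5, 0.1]
width: 0.0401
finger_force: 0.0
```

Converted, 0.001 m / 0.75 = 0.0013.

Emit:
creep_tool(
  segments="0.04 0 0 0.0013 0\n0.04 0 0 0.0013 0\n0.03 0 0 0 0\n0.01 0 0 0 0\n0.01 0 0 0 0\n0.01 0 0 0 0\n0.01 0 0 0 0\n0.01 0 0 0 0",
)

```text
time: 8.08
tool_pos: [0.5399, -0.1886, 0.0948]
ee_rot: [3.141, -0.0, 0.237]
wrist_force: [0.2, -0.7, -0.1]
width: 0.0212
finger_force: 30.0
```

The knob is gripped: width 21 mm, 30 N. The true tips lie about 19 mm above the reported TCP, and I'll use that from here on. Lifting 75 mm.

Emit:
creep_tool(
  segments="0.01 0 0 -0.0067 0\n0.01 0 0 -0.0133 0\n0.01 0 0 -0.02 0\n0.01 0 0 -0.02 0\n0.01 0 0 -0.02 0\n0.01 0 0 -0.02 0\n0.01 0 0 0 0\n0.01 0 0 0 0",
)

```text
time: 8.75
tool_pos: [0.5407, -0.189, 0.1715]
ee_rot: [3.139, -0.003, 0.237]
wrist_force: [0.1, -1.0, -0.6]
width: 0.0212
finger_force: 30.0
```

```bash
python3 go.py 0.4936 0.1566 0.17; python3 - <<'E'
from m import *
s=snapshot("side");c=max(blobs(orange(s["color"])),key=cv2.contourArea);print(cv2.boundingRect(c))
E
```

```text
tool delta [ 0.0353 -0.347   0.0008] pos [ 0.5407 -0.189   0.1715] rpy [ 3.1394e+00 -2.6000e-03  2.3680e-01] j6 0.899 t 8.75 F [ 0.1 -1.  -0.6]
(292, 240, 36, 44)
```

The cap is lifted; its rim is at about 0.127. Now I'll carry it over to the mat.

Converted, -0.03 m / 0.75 = -0.04, -0.025 m / 0.75 = -0.0333.

Emit:
creep_tool(
  segments="0.01 0.0013 -0.016 0 0\n0.01 0.0033 -0.0333 0 0\n0.01 0.004 -0.04 0 0\n0.01 0.004 -0.04 0 0\n0.01 0.004 -0.04 0 0\n0.01 0.004 -0.04 0 0\n0.01 0.004 -0.04 0 0\n0.01 0.004 -0.04 0 0\n0.01 0.004 -0.04 0 0\n0.01 0.004 -0.04 0 0\n0.01 0.004 -0.04 0 0\n0.01 0.0033 -0.0333 0 0\n0.01 0.0027 -0.02 0 0\n0.01 0 0 0 0\n0.01 0 0 0 0\n0.01 0 0 0 0",
)

```text
time: 10.13
tool_pos: [0.4919, 0.1565, 0.1689]
ee_rot: [3.141, 0.002, 0.237]
wrist_force: [0.4, -0.1, 0.1]
width: 0.0215
finger_force: 30.0
```

```bash
python3 go.py 0.4936 0.1566 0.0488
```

```text
tool delta [0.0019 0.0003 0.1201] pos [0.4919 0.1565 0.1689] rpy [3.141e+00 1.700e-03 2.368e-01] j6 1.533 t 10.1333 F [ 0.4 -0.1  0.1]
```

Converted, 0.02 m / 0.75 = 0.0267, 0.015 m / 0.75 = 0.02.

Emit:
creep_tool(
  segments="0.01 0 0 0.0133 0\n0.01 0 0 0.0267 0\n0.01 0 0 0.0267 0\n0.01 0 0 0.0267 0\n0.01 0 0 0.0267 0\n0.01 0 0 0.02 0\n0.01 0 0 0.0133 0\n0.01 0 0 0 0\n0.01 0 0 0 0",
)

```text
time: 10.88
tool_pos: [0.4922, 0.1562, 0.0542]
ee_rot: [3.141, 0.001, 0.236]
wrist_force: [0.3, 1.2, -0.5]
width: 0.0212
finger_force: 30.0
```

Emit:
creep_tool(
  segments="0.01 0 0 0.0027 0\n0.01 0 0 0.0027 0\n0.01 0 0 0.0013 0\n0.01 0 0 0 0\n0.01 0 0 0 0",
)

```text
time: 11.3
tool_pos: [0.4928, 0.157, 0.0502]
ee_rot: [3.141, -0.001, 0.237]
wrist_force: [0.4, 0.7, -0.7]
width: 0.0212
finger_force: 30.0
```

Converted, 0.001 m / 0.75 = 0.0013.

Emit:
creep_tool(
  segments="0.01 0 0 0.0013 0\n0.01 0 0 0.0013 0\n0.01 0 0 0 0",
)

```text
time: 11.55
tool_pos: [0.493, 0.1572, 0.0488]
ee_rot: [-3.141, -0.001, 0.237]
wrist_force: [-1.0, 1.1, 3.7]
width: 0.0214
finger_force: 30.0
```

Emit:
creep_tool(
  segments="0.025 0 0 0 0\n0.03 0 0 0 0\n0.035 0 0 0 0\n0.04 0 0 0 0\n0.045 0 0 0 0\n0.045 0 0 0 0\n0.045 0 0 0 0",
)

```text
time: 12.13
tool_pos: [0.4925, 0.1568, 0.0476]
ee_rot: [3.141, 0.0, 0.237]
wrist_force: [-0.1, -0.6, 0.4]
width: 0.0446
finger_force: 0.0
```

Emit:
creep_tool(
  segments="0.06 0 0 -0.0133 0\n0.06 0 0 -0.02 0\n0.08 0 0 -0.0333 0\n0.094 0 0 -0.04 0\n0.094 0 0 -0.04 0\n0.094 0 0 -0.04 0\n0.094 0 0 0 0\n0.094 0 0 0 0",
)

```text
time: 12.8
tool_pos: [0.4941, 0.1572, 0.1911]
ee_rot: [3.141, -0.006, 0.237]
wrist_force: [-0.3, -0.5, 0.2]
width: 0.0929
finger_force: 0.0
```

```bash
python3 go.py 0.5398 -0.1887 0.18
```

```text
tool delta [-0.0367  0.347   0.011 ] pos [0.4941 0.1572 0.1911] rpy [ 3.1412 -0.0063  0.2368] j6 1.533 t 12.8 F [-0.3 -0.5  0.2]
```

Placed and released. I'll retreat off to the side, pre-turn the wrist, and check both the cap and the collar.

Converted, -0.025 m / 0.75 = -0.0333, -0.02 m / 0.75 = -0.0267, -0.12 rad / 3.1416 = -0.0382.

Emit:
creep_tool(
  segments="0.094 -0.0267 0.02 0 0\n0.094 -0.0333 0.024 0 0\n0.094 -0.0333 0.024 0 0\n0.094 -0.0333 0.024 0 0\n0.094 -0.0333 0.024 0 0\n0.094 -0.0333 0.024 0 0\n0.094 -0.0267 0.02 0 0\n0.094 0 0 0 -0.0382\n0.094 0 0 0 -0.0382\n0.094 0 0 0 -0.0382\n0.094 0 0 0 -0.0382\n0.094 0 0 0 -0.0382\n0.094 0 0 0 -0.0382\n0.094 0 0 0 -0.0382\n0.094 0 0 0 -0.0382\n0.094 0 0 0 -0.0382\n0.094 0 0 0 -0.0382\n0.094 0 0 0 -0.0382\n0.094 0 0 0 -0.0382\n0.094 0 0 0 0",
)

```text
time: 14.47
tool_pos: [0.3593, 0.0017, 0.1861]
ee_rot: [-3.138, -0.001, 1.679]
wrist_force: [-0.3, 0.5, 0.3]
width: 0.0943
finger_force: 0.0
```

```bash
python3 go.py 0.5398 -0.1887 0.15; python3 - <<'E'
from m import *
t=snapshot("top");s=snapshot("side");it=t["color"];hs=cv2.cvtColor(it,cv2.COLOR_BGR2HSV)
m=cv2.inRange(hs,(5,150,150),(25,255,255))
for c in blobs(m):
  e=cv2.fitEllipse(cv2.convexHull(c));print(e[0],e[1],onz(t,*e[0],.064))
cv2.imwrite("pics/cap.png",np.hstack([cv2.resize(it[190:300,310:420],(400,400),interpolation=cv2.INTER_CUBIC),cv2.resize(s["color"][130:330,150:350],(400,400),interpolation=cv2.INTER_CUBIC)]))
E
```

```text
tool delta [-0.2087  0.159   0.0355] pos [0.3593 0.0017 0.1861] rpy [-3.1384e+00 -7.0000e-04  1.6787e+00] j6 -0.261 t 14.4667 F [-0.3  0.5  0.3]
(183.06642150878906, 270.4384460449219) (32.2857666015625, 32.749977111816406) [0.49249147 0.15686404 0.064     ]
(282.35693359375, 221.06942749023438) (22.062904357910156, 22.240020751953125) [ 0.58852954 -0.0323962   0.064     ]
(352.54638671875, 169.3896942138672) (21.44773292541504, 22.08450698852539) [ 0.69130721 -0.16980358  0.064     ]
```

View pics/cap.png

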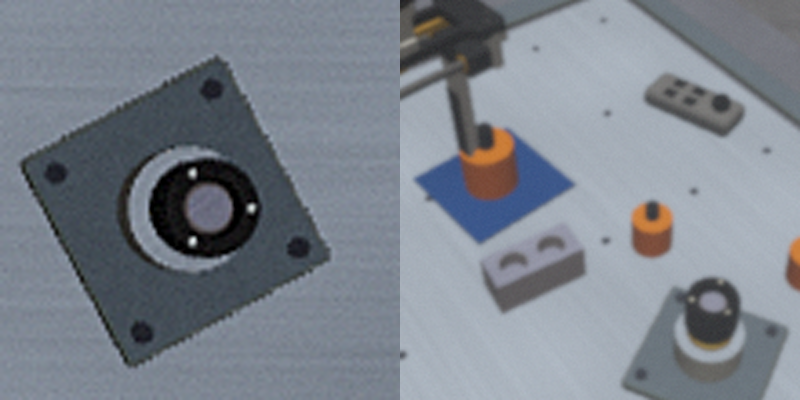

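The cap stands upright on the mat at (0.4925, 0.1569), 1 mm from the mat's centre. The look-alikes have not moved. The collar is bare, with dots at crop (193,173), (193,241) and (251,208). Next I'll go over the collar.

Converted, -0.027 m / 0.75 = -0.036, -0.02 m / 0.75 = -0.0267.

Emit:
creep_tool(
  segments="0.094 -0.02 0.0133 0 0\n0.094 -0.036 0.0267 0 0\n0.094 -0.036 0.028 0 0\n0.094 -0.036 0.028 0 0\n0.094 -0.036 0.028 0 0\n0.094 -0.036 0.028 0 0\n0.094 -0.036 0.028 0 0\n0.094 -0.0267 0.02 0 0\n0.094 -0.0133 0.012 0 0\n0.094 0 0 0 0\n0.094 0 0 0 0\n0.094 0 0 0 0",
)

```text
time: 15.57
tool_pos: [0.5397, -0.1868, 0.1874]
ee_rot: [-3.141, -0.001, 1.676]
wrist_force: [-0.3, 0.3, 0.9]
width: 0.0941
finger_force: 0.0
```

```bash
python3 go.py 0.5398 -0.1887 0.055
```

```text
tool delta [-2.000e-03  1.000e-04  1.324e-01] pos [ 0.5397 -0.1868  0.1874] rpy [-3.1405e+00 -8.0000e-04  1.6760e+00] j6 -0.538 t 15.5667 F [-0.3  0.3  0.9]
```

Converted, 0.03 m / 0.75 = 0.04, 0.025 m / 0.75 = 0.0333.

Emit:
creep_tool(
  segments="0.094 -0.0027 0 0.0267 0\n0.094 0 0 0.04 0\n0.094 0 0 0.04 0\n0.094 0 0 0.0333 0\n0.094 0 0 0.0227 0\n0.094 0 0 0.0133 0\n0.08 0 0 0 0\n0.07 0 0 0 0\n0.06 0 0 0 0\n0.05 0 0 0 0\n0.045 0 0 0 0\n0.045 0 0 0 0\n0.045 0 0 0 0\n0.045 0 0 0 0\n0.045 0 0 0 0\n0.045 0 0 0 0\n0.045 0 0 0 0",
)

```text
time: 16.98
tool_pos: [0.5408, -0.1897, 0.0564]
ee_rot: [3.141, 0.001, 1.677]
wrist_force: [-0.6, 0.4, 3.8]
width: 0.05
finger_force: 30.0
```

```bash
python3 go.py 0.5398 -0.1887 0.055
```

```text
tool delta [ 0.0011 -0.0009  0.0014] pos [ 0.5408 -0.1897  0.0564] rpy [3.1408e+00 7.0000e-04 1.6767e+00] j6 -0.542 t 16.9833 F [-0.6  0.4  3.8]
```

The collar is gripped at 50 mm and 30 N. Now I'll turn it clockwise (a positive turn about the tool's z) with a light downward press, watching z and force.

Converted, 0.001 m / 0.75 = 0.0013.

Emit:
creep_tool(
  segments="0.045 0 0 0.0013 0\n0.045 0 0 0.0013 0\n0.045 0 0 0 0\n0.045 0 0 0 0",
)

```text
time: 17.32
tool_pos: [0.5409, -0.1898, 0.0563]
ee_rot: [3.14, 0.001, 1.677]
wrist_force: [-3.1, 0.5, 10.9]
width: 0.0495
finger_force: 30.0
```

Emit:
creep_tool(
  segments="0.045 0 0 0 0.0191\n0.045 0 0 0 0.0191\n0.045 0 0 0 0.0191\n0.045 0 0 0 0.0191\n0.045 0 0 0 0.0191\n0.045 0 0 0 0",
)

```text
time: 17.82
tool_pos: [0.5408, -0.1904, 0.0563]
ee_rot: [3.14, 0.002, 1.374]
wrist_force: [-3.8, 0.1, 10.5]
width: 0.0498
finger_force: 30.0
```

```bash
python3 go.py 0.5398 -0.1887 0.055
```

```text
tool delta [ 0.0014 -0.0014  0.0012] pos [ 0.5408 -0.1904  0.0563] rpy [3.1396e+00 1.8000e-03 1.3744e+00] j6 -0.24 t 17.8167 F [-3.8  0.1 10.5]
```

Converted, 0.05 rad / 3.1416 = 0.0159.

Emit:
creep_tool(
  segments="0.045 0 0 0 0.0159\n0.045 0 0 0 0.0159\n0.045 0 0 0 0.0159\n0.045 0 0 0 0",
)

```text
time: 18.15
tool_pos: [0.5408, -0.1904, 0.0562]
ee_rot: [3.14, 0.002, 1.225]
wrist_force: [-3.4, 0.9, 10.0]
width: 0.05
finger_force: 30.0
```

Emit:
creep_tool(
  segments="0.045 0 0 0 0.0127\n0.045 0 0 0 0.0127\n0.045 0 0 0 0",
)

```text
time: 18.4
tool_pos: [0.5406, -0.1904, 0.056]
ee_rot: [3.14, 0.002, 1.145]
wrist_force: [-3.4, -0.7, 9.4]
width: 0.05
finger_force: 30.0
```

Converted, 0.05 rad / 3.1416 = 0.0159.

Emit:
creep_tool(
  segments="0.045 0 0 0 0.0159\n0.045 0 0 0 0.0159\n0.045 0 0 0 0",
)

```text
time: 18.65
tool_pos: [0.5404, -0.1895, 0.0547]
ee_rot: [3.141, 0.0, 1.045]
wrist_force: [-1.3, 0.4, 5.0]
width: 0.0498
finger_force: 30.0
```

Emit:
creep_tool(
  segments="0.045 0 0 0 0.0159\n0.045 0 0 0 0.0159\n0.045 0 0 0 0",
)

```text
time: 18.9
tool_pos: [0.54, -0.1894, 0.0528]
ee_rot: [-3.14, 0.001, 0.946]
wrist_force: [-0.2, -0.9, -0.8]
width: 0.0496
finger_force: 30.0
```

```bash
python3 - <<'E'
from m import *
t=snapshot("top");s=snapshot("side")
cv2.imwrite("pics/turn.png",cv2.resize(s["color"][230:350,250:370],(480,480),interpolation=cv2.INTER_CUBIC))
E
```

```text
(no output)
```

View pics/turn.png

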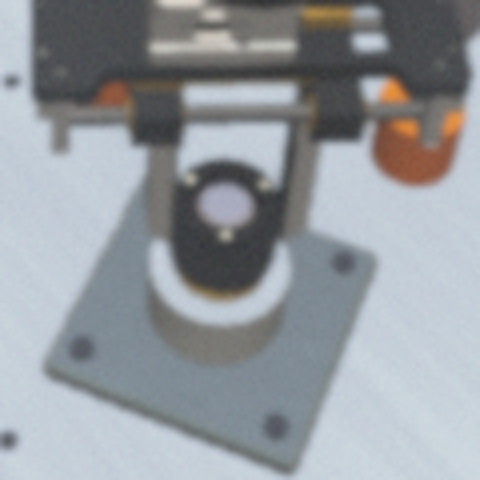

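The force fell from 10 N to 0 and z sank 3.5 mm, so the keyways are over the pins. In the picture the collar is visibly turned, with dots at (190,180), (264,185) and (226,235), and it is lower on the post. Now pushing straight down.

Converted, 0.001 m / 0.75 = 0.0013.

Emit:
creep_tool(
  segments="0.045 0 0 0.0013 0\n0.045 0 0 0.0013 0\n0.045 0 0 0.0013 0\n0.045 0 0 0 0\n0.045 0 0 0 0",
)

```text
time: 19.42
tool_pos: [0.5401, -0.1894, 0.0502]
ee_rot: [-3.141, 0.0, 0.947]
wrist_force: [-1.2, -0.1, -2.1]
width: 0.0497
finger_force: 30.0
```

Emit:
creep_tool(
  segments="0.045 0 0 0.0013 0\n0.045 0 0 0.0013 0\n0.045 0 0 0 0\n0.045 0 0 0 0",
)

```text
time: 19.75
tool_pos: [0.5402, -0.1895, 0.0493]
ee_rot: [-3.141, 0.0, 0.947]
wrist_force: [-4.8, 0.5, 2.9]
width: 0.05
finger_force: 30.0
```

It has dropped 7 mm and spring contact is building. Seven more millimetres and it is home.

Converted, 0.001 m / 0.75 = 0.0013.

Emit:
creep_tool(
  segments="0.045 0 0 0.0013 0\n0.045 0 0 0.0013 0\n0.045 0 0 0.0013 0\n0.045 0 0 0.0013 0\n0.045 0 0 0 0\n0.045 0 0 0 0",
)

```text
time: 20.25
tool_pos: [0.5404, -0.1895, 0.0458]
ee_rot: [3.141, 0.0, 0.947]
wrist_force: [-4.6, 0.1, 5.9]
width: 0.0499
finger_force: 30.0
```

Emit:
creep_tool(
  segments="0.045 0 0 0.0013 0\n0.045 0 0 0.0013 0\n0.045 0 0 0.0013 0\n0.045 0 0 0.0013 0\n0.045 0 0 0 0\n0.045 0 0 0 0",
)

```text
time: 20.75
tool_pos: [0.5404, -0.1896, 0.0426]
ee_rot: [3.141, 0.0, 0.947]
wrist_force: [-5.9, 0.9, 8.9]
width: 0.05
finger_force: 30.0
```

Converted, 0.001 m / 0.75 = 0.0013.

Emit:
creep_tool(
  segments="0.045 0 0 0.0013 0\n0.045 0 0 0.0013 0\n0.045 0 0 0 0\n0.045 0 0 0 0",
)

```text
time: 21.08
tool_pos: [0.5405, -0.1896, 0.0426]
ee_rot: [3.14, 0.0, 0.947]
wrist_force: [-7.9, 1.3, 16.6]
width: 0.05
finger_force: 30.0
```

Emit:
creep_tool(
  segments="0.045 0 0 0.0013 0\n0.045 0 0 0.0013 0\n0.045 0 0 0 0\n0.045 0 0 0 0",
)

```text
time: 21.42
tool_pos: [0.5405, -0.1896, 0.0425]
ee_rot: [3.14, 0.0, 0.947]
wrist_force: [-12.2, 4.1, 22.3]
width: 0.05
finger_force: 30.0
```

```bash
python3 - <<'E'
from m import *
t=snapshot("top");s=snapshot("side");it=t["color"]
hs=cv2.cvtColor(it,cv2.COLOR_BGR2HSV)
for c in blobs(cv2.inRange(hs,(5,150,150),(25,255,255))):
  e=cv2.fitEllipse(cv2.convexHull(c));print(e[0],onz(t,*e[0],.064))
cv2.imwrite("pics/home.png",np.hstack([cv2.resize(s["color"][230:350,250:370],(480,480),interpolation=cv2.INTER_CUBIC)]))
E
```

```text
(183.06517028808594, 270.4852600097656) [0.4924028  0.15686438 0.064     ]
(282.2741394042969, 221.15380859375) [ 0.58836451 -0.03223649  0.064     ]
(352.569091796875, 169.4207305908203) [ 0.69124613 -0.16984779  0.064     ]
```

View pics/home.png

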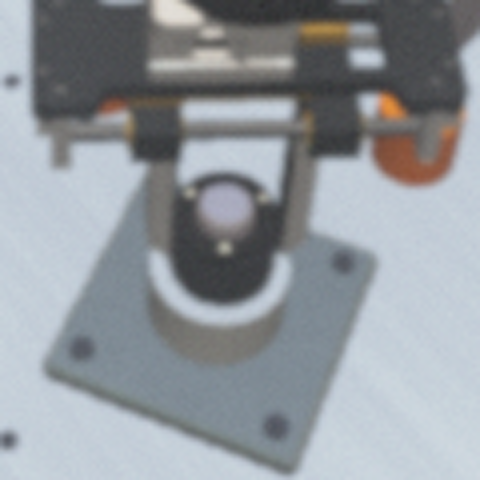

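There is a hard stop at 13.8 mm of travel. The post now stands proud of the collar (225,205), no brass shows below it, and the push is 22 N. The cap has not moved. Handing in.

```bash
python3 -c "
from bench import *
print(close_job())"
```

```text
the job is handed in; nothing more can be done
None
```

I handed the job in at about 21 s: the cap stands upright on the mat, about 1 mm from its centre, and the collar is over the pins, held home against the shoulder with about 22 N; the hand-in returned no verdict.

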